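# Roll the four-way tube rack into its bay, wide holes up

## Robot

A 6-joint arm with a two-finger parallel gripper is mounted at the origin on the work surface. World frame = base frame: x ahead of the robot, y to its left, z up, the work surface at z = 0. Lengths are in m, angles in degrees, forces in N, time in s.
With the tool pointing down it reaches from about 0.3 to 0.75 m from the base axis. Payload 8.5 kg.
Tool frame: the origin (TCP) lies at the very end of the fingers, on their centre line; the grasp point (between the pads) lies 19 mm behind it; z points along the fingers, y is the line along which they close (so a half turn about z gives the same grasp; the last joint's range is limited). The gripper opens to 85 mm and grips with 20 to 120 N. Pads are 22 mm wide; open, the fingers measure 114 mm over their backs; the gripper's body (76 mm by 85 mm) begins 54 mm behind the grasp point. The pads swing forward as they close: fully open they stand 13 mm farther back than shut.
Start: joints at [-12.336, 21.807, 74.336, -0, 83.858, -12.336], TCP at [0.55, 0, 0.202] pointing down, gripper open.
Joint ranges: [-178.18, 178.18], [-50.72, 133.34], [12.68, 142.11], [-81.47, 261.47], [9.98, 163.14], [-165.26, 165.26]. Speed limits (degrees/s): [136.94, 136.94, 180, 180, 180, 180].

## Interface

Orientations are given as a 3x3 rotation matrix whose columns are the frame's x, y, z axes.
In Python, from rig import env gives the robot as it stands.
- The arm moves only by the tool move_arm, never from a script. Its argument "plan" is a list of rows, each a list of 7 numbers: the turn, a rotation vector about the tool's x, y, z in degrees, then the shift along the tool's x, y, z in cm, then the gripper command: -1 is shut, 1 is fully open, values between are in proportion. In form: [[ax, ay, az, tx, ty, tz, jaw], ...]. A call has 1 to 5 rows; each row is the pose to reach, as a shift and turn from the pose commanded when the call began, along the tool's axes at that moment; what a row does not reach only later rows make up. A row lasts 1/10 s, in which the tool goes at most 50 mm and 8.59 degrees, less where a joint would pass 70% of its speed; a pose out of reach is approached as far as the arm can. A call with a gripper value outside its range is refused whole. The fingers move at their own pace and stop on an object; "squeeze" is the grip in N (left out, the last holds). Time passes only in rows, so rows that repeat a pose let the fingers close. It gives the time, the measured TCP pose, the force, the opening and the grip force at its end, in the units of the state.
- env.observe(): the state, without advancing time (a new reading comes with each control period).
- env.get_image(name): name is "scene" or "side" or "wrist"; returns a dict with "color" (400x640x3 uint8, red, green, blue), "fov_y" (degrees; the focal length in pixels is half the picture's height over the tangent of half this angle, whatever the lens; pixels are square), "cx", "cy" (the principal point, pixels), "distortion" ([k1, k2, p1, p2, k3] as OpenCV has them; the pictures are not rectified), "R" (3x3) and "t" (3): a world point X has camera coordinates R X + t. Camera axes: x right, y down, z forward; pixel columns grow to the right and rows downward; lengths in m; the calibration is good to about 2 mm. A picture is of the moment at which its call begins. There is no depth.
- env.close_job(): hands the job in; it is judged then, once.
Trained networks look in a picture, given as the dict that the camera call returned (one of the last four; its "shot" number tells which), for a name from the list of things; names that differ only in an ending like _2 or _b are one class to them, and where a whole thing is asked for, a point or a joint stands for the part that bears it (a point fixed in the world has none). Each returns a list of dicts, best first, with "conf" (0 to 1); they miss things now and then, are a little off and sometimes report something else, mostly with a low value. They report only what shows in the picture. A call takes as long as a camera call. They do not tell look-alikes from the thing itself.
- env.outline_of(target, picture): "mask" (400x640 bool, what is visible of it) and "bbox" ([centre column, centre row, width, height] in pixels, round what is visible of it).
- env.tip_of(target, picture): "pixel" ([column, row] in pixels: a listed point, or the origin of a listed thing).
The state is a dict: "time_s": time; "q": joint angles; "qvel": joint speeds; "joint_efforts": joint torques, N m; "position": TCP position; "tool_rot": TCP orientation; "ft_force": force on the tool from outside, world axes, zero at the start; "wrist_torque": the same for the moment, N m; "grip_width": finger opening in m; "gripper_force": force on a finger pad.
Only numpy, scipy, OpenCV 4.12 (cv2) and the standard library are available. Lean on these libraries where they do the work, as an engineer would, in place of code of your own. Each camera call takes 0.05 s, during which the arm holds its last target. There are 200 camera calls.

## Task

Roll the orange four-way tube rack over its long edges, a quarter turn at a time and without picking it up, until the face with the three wide holes, which starts underneath, is on top; let it settle on each face. It must end lying flat inside the yellow taped bay, squared up with it; do not shift the green rack or the white funnel.

Things in the scene. Friction and masses are not known exactly. Their poses are not given: they have to be found in the camera images.
- orange_rack: Orange block-shaped tube rack 130 x 60 x 60 mm, 0.25 kg, flat on the bench left or right of the bay, 127-143 mm between centres: two rolls towards the bay bring it in. Origin at its centre, local x along its length. Faces are flat: +z (up at the start) 24 narrow holes, +y and -y ten medium, -z (down) three wide. Pushed high on a side it tips, sliding on up to 15 mm, if the push follows the arc up.
- green_rack: Green rack of the same size, shape, origin and axes, lying on the other side of the bay; which rack lies on which side changes. Leave it alone.
- bay: The bay, a rectangle of flat yellow tape on the bench (no thickness worth counting): 200 mm along its local x and 140 mm along its local y outside, tape 15 mm wide, so 170 x 110 mm inside. Origin at its centre at bench height, z up.
- funnel: White ceramic funnel, 90 mm wide, 130 mm tall, standing mouth down about 190 mm from the bay's centre along the bay's +x; origin under its centre. Leave it alone. A beaker (110 mm tall), wash bottle (150 mm), two small red caps and a stopper also stand on that side, 130 mm or more along the bay's +x.
Not all that is in view belongs to the job. What is meant by the orange_rack is not pink or purple, and is the smaller of those in its own colour.

How it is judged:
By the outcome, as a careful person would: the job done as asked, in the order asked, and still so for the second after the job is handed in, with the robot touching nothing.
It also fails if it takes over 40 s, if anything falls off the work surface, if the arm or the gripper's body presses on something with over 40 N, if the wrist force passes 120 N, or if a joint passes its speed limit or range.

## Working session

There is one attempt and no reset: what is moved stays moved. The work goes in short steps, Python scripts to look and compute and a tool call to move; the robot and the scene stay as the last step left them, time stands still between calls to the robot, and variables do not carry over. Pictures are saved under pics/ and viewed, at most 10 in all, crops included, and the job is handed in when it is done.

Besides the shell and the picture viewer there is one more tool, called after ">>>" by a JSON object that holds its "op" and its "data", one argument or row to a line. move_arm: Moves the arm, as the interface text tells. Its arguments: {"type":"object","properties":{"plan":{"type":"array"},"squeeze":{"type":"number"}},"required":["plan"]}

```bash
mkdir -p pics; ls
python3 - <<'E'
from rig import env
import cv2,numpy as np
a=[]
for n in ["scene","side"]:
    p=env.get_image(n); a.append(p)
    cv2.imwrite(f"pics/{n}0.png",p["color"][:,:,::-1])
    print(n,p["fov_y"],p["cx"],p["cy"],p["distortion"],np.round(p["R"],3).tolist(),p["t"])
    for o in ["orange_rack","green_rack","bay","funnel"]:
        print(o,[(np.round(d["bbox"]).tolist(),round(d["conf"],2)) for d in env.outline_of(o,p)][:3],[(d["pixel"],round(d["conf"],2)) for d in env.tip_of(o,p)][:3])
E
```

```text
pics
scene 51.46724265002966 326.08850410573683 194.53441928395338 [-0.07785467  0.          0.          0.          0.        ] [[-0.394, 0.919, -0.015], [0.799, 0.334, -0.499], [-0.454, -0.209, -0.866]] [ 0.18587303 -0.39495061  1.19992253]
orange_rack [([392.0, 153.0, 57.0, 34.0], 0.95), ([358.0, 208.0, 48.0, 68.0], 0.84), ([455.0, 224.0, 76.0, 101.0], 0.81)] [([269.3, 93.9], 0.94), ([455.0, 221.9], 0.64), ([359.0, 208.6], 0.63)]
green_rack [([300.0, 196.0, 94.0, 86.0], 0.74), ([249.0, 166.0, 52.0, 64.0], 0.7)] [([248.7, 163.8], 0.81)]
bay [([299.0, 195.0, 92.0, 82.0], 0.91)] []
funnel [([230.0, 238.0, 45.0, 45.0], 0.92)] [([234.2, 245.9], 0.6)]
side 48.63910663334582 317.9076980269138 199.6818837759047 [-0.10674422  0.          0.          0.          0.        ] [[-0.985, -0.174, -0.015], [-0.108, 0.675, -0.73], [0.137, -0.717, -0.684]] [0.54823823 0.06266042 0.99029246]
orange_rack [([434.0, 142.0, 76.0, 61.0], 0.97), ([333.0, 300.0, 110.0, 80.0], 0.85), ([410.0, 237.0, 51.0, 64.0], 0.73)] [([324.9, 220.9], 0.67), ([406.8, 239.5], 0.67), ([436.4, 141.6], 0.6)]
green_rack [([350.0, 147.0, 56.0, 35.0], 0.56)] [([347.6, 147.3], 0.88)]
bay [([343.0, 190.0, 90.0, 50.0], 0.83)] []
funnel [([279.0, 145.0, 34.0, 52.0], 0.63)] [([279.1, 161.6], 0.91)]
```

View pics/scene0.png

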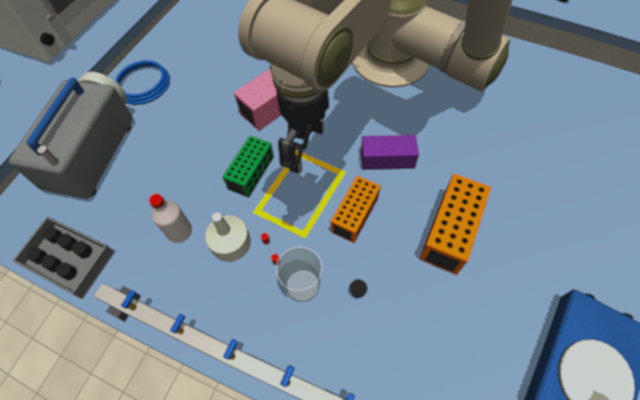

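View pics/side0.png

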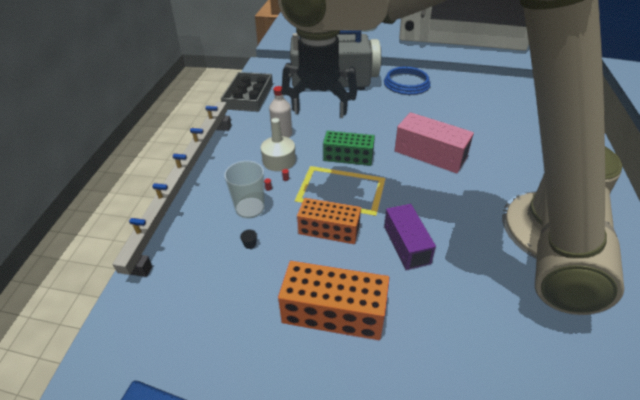

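The scene view shows the small orange rack at (357,208), right of the bay at (300,195). The green rack is on the left at (248,165), and the large orange block at (455,222) is a decoy. In the side view the small rack is at (330,221), the bay at (342,190) and the beaker at (247,190).

```bash
cat > h.py <<'E'
from rig import env
import cv2,numpy as np
from scipy.optimize import minimize
def K(p):
    f=200/np.tan(np.radians(p["fov_y"]/2)); return np.array([[f,0,p["cx"]],[0,f,p["cy"]],[0,0,1.]])
def proj(p,X):
    return cv2.projectPoints(np.float64(X).reshape(-1,1,3),cv2.Rodrigues(np.array(p["R"]))[0],np.array(p["t"]),K(p),np.array(p["distortion"]))[0].reshape(-1,2)
def back(p,uv,z):
    uv=cv2.undistortPoints(np.float64(uv).reshape(-1,1,2),K(p),np.array(p["distortion"])).reshape(-1,2)
    R=np.array(p["R"]);d=np.c_[uv,np.ones(len(uv))]@R; c=-R.T@np.array(p["t"])
    return c+d*((z-c[2])/d[:,2])[:,None]
def box(x,y,yaw,z,L=.13,W=.06,H=.06,roll=0):
    g=np.array([[a,b,c] for a in(-1,1) for b in(-1,1) for c in(-1,1)])*[L/2,W/2,H/2]
    r=np.radians(roll);Rx=np.array([[1,0,0],[0,np.cos(r),-np.sin(r)],[0,np.sin(r),np.cos(r)]])
    c,s=np.cos(yaw),np.sin(yaw); return g@Rx.T@np.array([[c,-s,0],[s,c,0],[0,0,1]]).T+[x,y,z]
def hullmask(p,P,S=4):
    m=np.zeros((1600,2560),np.uint8); q=(proj(p,P)+.5)*S-.5
    cv2.fillConvexPoly(m,cv2.convexHull(np.round(q*16).astype(np.int32)),1,cv2.LINE_AA,4); return cv2.resize(m.astype(np.float32),(640,400),interpolation=cv2.INTER_AREA)
def color(p,lo,hi):
    return cv2.inRange(cv2.cvtColor(p["color"],cv2.COLOR_RGB2HSV),lo,hi)>0
def near(p,m,xy,z,r):   # keep mask pixels of components near the projected place, hull-filled
    n,l,s,c=cv2.connectedComponentsWithStats(m.astype(np.uint8)); u=proj(p,[[*xy,z]])[0]
    ok=[i for i in range(1,n) if s[i,4]>20 and np.hypot(*(c[i]-u))<r]
    k=np.isin(l,ok); o=np.zeros(m.shape,np.uint8)
    if k.any(): cv2.fillConvexPoly(o,cv2.convexHull(np.argwhere(k)[:,::-1].astype(np.int32)),1)
    return o
def fit(pm,x0,zfree=True,**kw):
    def cost(v):
        e=0
        for p,m in pm:
            h=hullmask(p,box(v[0]/100,v[1]/100,v[2]/10,v[3]/100 if zfree else x0[3],**kw)); e+=1-np.minimum(h,m).sum()/np.maximum(h,m).sum()
        return e
    v=[x0[0]*100,x0[1]*100,x0[2]*10]+([x0[3]*100] if zfree else [])
    r=minimize(cost,v,method="Nelder-Mead",options=dict(initial_simplex=np.vstack([v]+[np.array(v)+np.eye(len(v))[i]*1.5 for i in range(len(v))]),xatol=.01,fatol=1e-4,maxfev=300))
    v=r.x;return [v[0]/100,v[1]/100,np.degrees(v[2]/10)]+([v[3]/100] if zfree else []),r.fun/len(pm)
OR=((5,120,60),(20,255,255));GR=((50,100,20),(80,255,255));YE=((25,120,90),(34,255,255))
E
python3 - <<'E'
from h import *
P=[env.get_image(n) for n in("scene","side")]
for nm,c,px,r in [("orange",OR,(357,208),20),("green",GR,(248,164),25)]:
    xy=back(P[0],[px],.04)[0][:2]
    pm=[(p,near(p,color(p,*c),xy,.03,r)) for p in P]
    print(nm,xy,[m.sum() for _,m in pm],fit(pm,[*xy,0,.03]))
# bay
Y=[]
for p in P:
    m=color(p,*YE); uv=np.argwhere(m)[:,::-1]; X=back(p,uv,0)[:,:2]
    c=back(P[0],[(300,195)],0)[0][:2]; X=X[np.hypot(*(X-c).T)<.15]; print(len(X),cv2.minAreaRect(np.float32(X*100)))
    Y.append(X)
def bc(v):
    e=0
    for X in Y:
        c,s=np.cos(v[2]),np.sin(v[2]); d=(X-v[:2])@np.array([[c,-s],[s,c]]); a=abs(d)
        # distance to tape centre-line rectangle (185x125)
        q=a-[.0925,.0625]; sd=np.where((q>0).any(1),np.hypot(*np.maximum(q,0).T),-q.max(1)*1.0)
        e+=np.minimum(abs(sd),.015).mean()
    return e
best=min((minimize(bc,[*c,a],method="Nelder-Mead",options=dict(initial_simplex=np.array([[*c,a],[c[0]+.02,c[1],a],[c[0],c[1]+.02,a],[*c,a+.2]]),xatol=1e-5,fatol=1e-7)) for a in np.radians([-60,-30,0,30,60,90])),key=lambda r:r.fun)
print("bay",best.x[:2],np.degrees(best.x[2]),best.fun)
for o in ["funnel"]:
    for p in P: print(o,[back(p,[d["pixel"]],0)[0] for d in env.tip_of(o,p)][:1])
print("beaker",back(P[0],[(303,293)],0),back(P[1],[(249,207)],0))
E
```

```text
orange [0.51695036 0.09361917] [np.uint64(1831), np.uint64(2200)] ([np.float64(0.5152115624940334), np.float64(0.08786466212572634), np.float64(-2.96084485962371), np.float64(0.028948634711535744)], np.float64(0.07575049996376038))
green [ 0.50634721 -0.18482507] [np.uint64(1829), np.uint64(1468)] ([np.float64(0.5046311629448765), np.float64(-0.1871672911117087), np.float64(1.895133896964067), np.float64(0.028839863264263174)], np.float64(0.07998758554458618))
834 ((50.65068435668945, -5.221831798553467), (13.838529586791992, 19.752195358276367), 84.74537658691406)
263 ((50.844608306884766, -5.09375), (13.43391227722168, 19.513492584228516), 84.69082641601562)
bay [ 0.50808021 -0.05186948] -4.8688917790874715 0.006106479416513224
funnel [array([ 0.69345392, -0.13369294,  0.        ])]
funnel [array([ 0.68124175, -0.13833617,  0.        ])]
beaker [[0.72642189 0.05656492 0.        ]] [[0.71564269 0.04721518 0.        ]]
```

Run:
```python
from h import *
s=env.observe(); print(s["time_s"],s["position"],np.round(s["tool_rot"],3).tolist(),s["grip_width"],s["ft_force"])
P=[env.get_image(n) for n in("scene","side")]
print("purple top corners",back(P[0],[(362,137),(415,137),(418,157),(363,157)],.06)[:,:2].round(3).tolist())
print("big base corners",back(P[0],[(455,178),(424,240),(490,188),(460,255)],.09)[:,:2].round(3).tolist())
for (n,p) in zip("ab",P):
    im=p["color"].copy()
    for b,c in [(box(.515,.088,np.radians(-3),.03),(0,0,255)),(box(.508,-.052,np.radians(-5),0,.2,.14,0),(255,0,0)),(box(.508,-.052,np.radians(-5),0,.17,.11,0),(255,0,0))]:
        for i in range(8):
            for j in range(i):
                if bin(i^j).count("1")==1:
                    q=proj(p,b[[i,j]]);cv2.line(im,*[tuple(int(v*16) for v in r) for r in q],c,1,cv2.LINE_AA,4)
    k=im[120:260,220:420] if n=="a" else im[130:270,250:450]
    cv2.imwrite(f"pics/ov{n}.png",cv2.resize(k,None,fx=2.8,fy=2.8,interpolation=cv2.INTER_CUBIC)[:,:,::-1])
a=cv2.imread("pics/ova.png");b=cv2.imread("pics/ovb.png");cv2.imwrite("pics/ov.png",cv2.resize(np.vstack([a,b]),None,fx=.76,fy=.76))
```

```text
1.1 [5.49990253e-01 3.40695766e-05 2.02440038e-01] [[-0.0, 1.0, 0.0], [1.0, 0.0, 0.0], [0.0, 0.0, -1.0]] 0.08551475875175485 [-0.10834566  0.91717908 -0.48301719]
purple top corners [[0.344, 0.039], [0.296, 0.155], [0.349, 0.179], [0.398, 0.062]]
big base corners [[0.393, 0.27], [0.559, 0.249], [0.388, 0.346], [0.562, 0.323]]
```

View pics/ov.png

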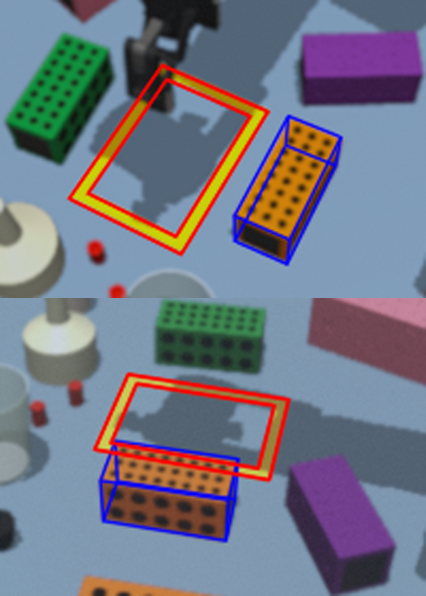

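The overlays line up with the rack and the bay: rack at (0.515, 0.088), yaw −3°; bay at (0.508, −0.052), yaw −5°. I'll move the tool behind the rack's +y side, with the fingers spread along its length.

>>> {"op": "move_arm", "data": {
  "plan": [
    [0, 0, 5, 5, -1.2, 0, 0],
    [0, 0, 5, 10, -2.4, 0, 0],
    [0, 0, 5, 15.4, -3.3, 0, 0],
    [0, 0, 5, 15.4, -3.3, 2, 0],
    [0, 0, 5, 15.4, -3.3, 6, 0]
  ]
}}

```text
time_s: 1.7
position: [0.5181, 0.1562, 0.1442]
tool_rot: [[0.084, 0.996, 0.007], [0.996, -0.084, 0.001], [0.001, 0.007, -1.0]]
ft_force: [0.7, 0.2, -1.3]
grip_width: 0.0427
gripper_force: 0.0
```

>>> {"op": "move_arm", "data": {
  "plan": [
    [0, 0, 0, 0, 0, 4, 0],
    [0, 0, 0, 0, 0, 8, 0],
    [0, 0, 0, 0, 0, 10, 0],
    [0, 0, 0, 0, 0, 10, 0],
    [0, 0, 0, 0, 0, 10, 0]
  ]
}}

```text
time_s: 2.2
position: [0.5175, 0.154, 0.0431]
tool_rot: [[0.087, 0.996, 0.001], [0.996, -0.087, 0.0], [0.0, 0.001, -1.0]]
ft_force: [-0.1, -0.2, -0.6]
grip_width: 0.0427
gripper_force: 0.0
```

Run:
```python
from h import *
s=env.observe(); print(s["time_s"],s["position"],np.round(s["tool_rot"],3).tolist(),s["grip_width"],s["ft_force"])
p=env.get_image("side");cv2.imwrite("pics/s1.png",cv2.resize(p["color"][60:300,200:500],None,fx=2.5,fy=2.5)[:,:,::-1])
```

```text
2.2 [0.51748866 0.15400368 0.04314295] [[0.087, 0.996, 0.001], [0.996, -0.087, 0.0], [0.0, 0.001, -1.0]] 0.042653562144039016 [-0.1067166  -0.210047   -0.59708859]
```

View pics/s1.png

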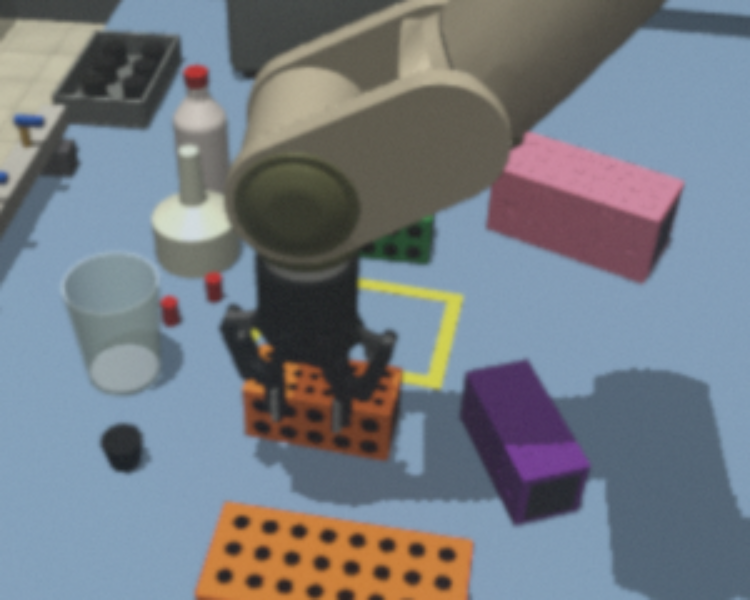

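The fingers sit clear behind the rack's +y face. Now tip it along the arc.

>>> {"op": "move_arm", "data": {
  "plan": [
    [0, 0, 0, -1.8, 0, 0, 0],
    [0, 0, 0, -2.5, 0, 0, 0],
    [0, 0, 0, -3.2, 0, -0.7, 0],
    [0, 0, 0, -3.9, 0, -1.3, 0],
    [0, 0, 0, -4.7, 0, -1.9, 0]
  ]
}}

```text
time_s: 2.75
position: [0.5132, 0.1068, 0.0625]
tool_rot: [[0.087, 0.996, 0.001], [0.996, -0.087, 0.0], [0.0, 0.001, -1.0]]
ft_force: [0.6, -0.0, 0.3]
grip_width: 0.0428
gripper_force: 0.0
```

Run:
```python
from h import *
s=env.observe(); print(s["time_s"],s["position"],s["ft_force"])
P=[env.get_image(n) for n in("scene","side")]
cv2.imwrite("pics/s2.png",np.hstack([cv2.resize(P[0]["color"][110:270,290:430],None,fx=2.5,fy=2.5),cv2.resize(P[1]["color"][130:290,260:420],None,fx=2.5,fy=2.5)])[:,:,::-1])
```

```text
2.75 [0.51315057 0.10684727 0.06253106] [ 0.62519386 -0.03481917  0.31578455]
```

View pics/s2.png

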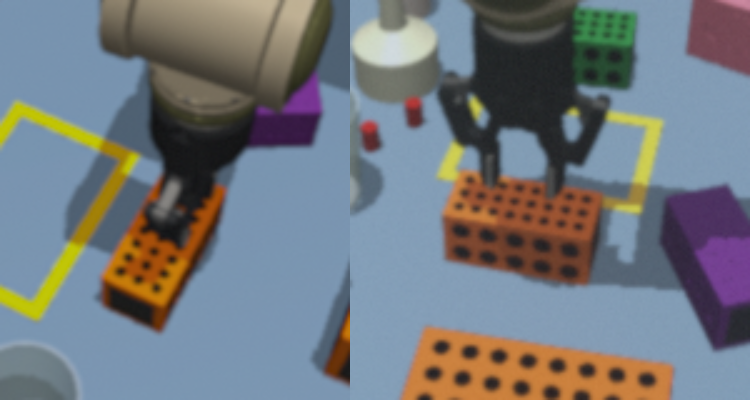

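The fingers slipped up over the rack's top, and it still lies on its first face. I'll back off and re-measure the rack.

>>> {"op": "move_arm", "data": {
  "plan": [
    [0, 0, 0, 0, 0, -1.5, 0],
    [0, 0, 0, 3.5, 0, -1.5, 0],
    [0, 0, 0, 5.5, 0, -1.5, 0],
    [0, 0, 0, 5.5, 0, 2, -1],
    [0, 0, 0, 5.5, 0, 3.5, -1]
  ]
}}

```text
time_s: 3.35
position: [0.5166, 0.1627, 0.0246]
tool_rot: [[0.086, 0.996, -0.002], [0.996, -0.086, -0.0], [-0.0, -0.002, -1.0]]
ft_force: [-0.4, 0.5, -0.3]
grip_width: 0.0143
gripper_force: 0.0
```

```bash
cat > m.py <<'E'
from h import *
import sys
x,y=map(float,sys.argv[1:3])
s=env.observe(); print(s["time_s"],s["position"],s["ft_force"].round(1),s["grip_width"])
P=[env.get_image(n) for n in("scene","side")]
pm=[(p,near(p,color(p,*OR),(x,y),.03,22)) for p in P]
print([int(m.sum()) for _,m in pm])
for k in (pm,pm[:1],pm[1:]): print(fit(k,[x,y,-.07,.03],zfree=len(k)>1))
cv2.imwrite(sys.argv[3],np.hstack([cv2.resize(P[0]["color"][110:270,270:430],None,fx=2.5,fy=2.5),cv2.resize(P[1]["color"][130:290,260:420],None,fx=2.5,fy=2.5)])[:,:,::-1])
E
python3 m.py .515 .085 pics/s3.png
```

```text
3.35 [0.5166114  0.1627357  0.02455097] [-0.4  0.5 -0.3] 0.014269824933002061
[1845, 847]
([np.float64(0.5040240529160751), np.float64(0.08553771038531349), np.float64(-3.557597377098384), np.float64(0.013466402668673936)], np.float64(0.34208187460899353))
([np.float64(0.5118272274339327), np.float64(0.08824037275852098), np.float64(-2.805257227837532)], np.float64(0.07110440731048584))
([np.float64(0.49923913707074535), np.float64(0.09330675052093572), np.float64(2.0082959534078997)], np.float64(0.6403462290763855))
```

View pics/s3.png

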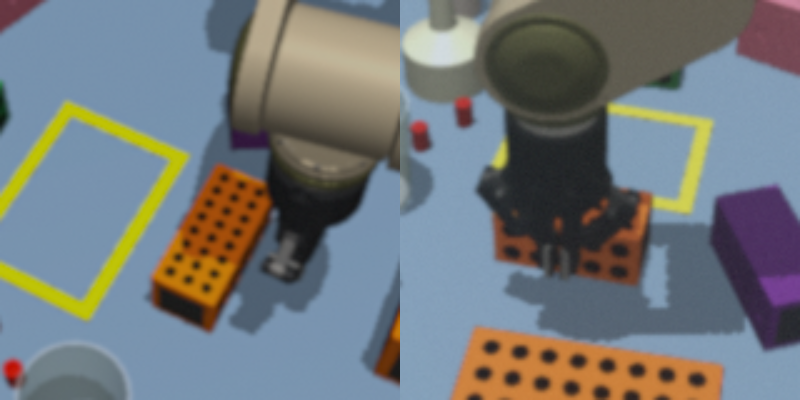

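>>> {"op": "move_arm", "data": {
  "plan": [
    [0, 0, 0, -1.5, -0.2, -1.2, -0.2],
    [0, 0, 0, -2.8, -0.2, -1.2, -0.2],
    [0, 0, 0, -3.2, -0.2, -1.2, -0.2],
    [0, 0, 0, -3.6, -0.2, -1.2, -0.2],
    [0, 0, 0, -3.8, -0.2, -1.2, -0.2]
  ]
}}

```text
time_s: 3.95
position: [0.5125, 0.1237, 0.0387]
tool_rot: [[0.088, 0.996, 0.0], [0.996, -0.088, 0.0], [0.0, 0.0, -1.0]]
ft_force: [-0.1, 0.7, -0.7]
grip_width: 0.0345
gripper_force: 0.0
```

>>> {"op": "move_arm", "data": {
  "plan": [
    [0, 0, 0, -0.2, 0, 0, -0.2],
    [0, 0, 0, -0.4, 0, 0, -0.2],
    [0, 0, 0, -0.5, 0, 0, -0.2]
  ]
}}

```text
time_s: 4.25
position: [0.5119, 0.1193, 0.0383]
tool_rot: [[0.087, 0.996, -0.0], [0.996, -0.087, 0.0], [-0.0, -0.0, -1.0]]
ft_force: [-0.0, 0.5, -1.0]
grip_width: 0.0345
gripper_force: 0.0
```

```bash
python3 m.py .515 .085 pics/s4.png | cut -c1-200
```

```text
4.25 [0.51189231 0.11931208 0.03832901] [-0.   0.5 -1. ] 0.03453852647907705
[1441, 2176]
([np.float64(0.5159254367935087), np.float64(0.08466676403686398), np.float64(-0.6495836390653313), np.float64(0.023616095492604544)], np.float64(0.17026767134666443))
([np.float64(0.5138539499231597), np.float64(0.08449181556125623), np.float64(1.7936562740278725)], np.float64(0.26627957820892334))
([np.float64(0.5153639617687658), np.float64(0.08809950028510265), np.float64(-3.1323898083205686)], np.float64(0.0832255482673645))
```

>>> {"op": "move_arm", "data": {
  "plan": [
    [0, 0, 0, -0.2, 0, 0, -0.2],
    [0, 0, 0, -0.4, 0, 0, -0.2],
    [0, 0, 0, -0.6, 0, 0, -0.2]
  ]
}}

```text
time_s: 4.65
position: [0.5114, 0.1132, 0.0384]
tool_rot: [[0.087, 0.996, -0.0], [0.996, -0.087, 0.0], [0.0, -0.0, -1.0]]
ft_force: [-0.2, -0.8, -0.9]
grip_width: 0.0341
gripper_force: 0.0
```

```bash
python3 m.py .515 .085 pics/s5.png | cut -c1-200
```

```text
4.65 [0.51138137 0.11320703 0.03838943] [-0.2 -0.8 -0.9] 0.034099806307211024
[1648, 2192]
([np.float64(0.5152887350889777), np.float64(0.08684746852289421), np.float64(-2.9629630644381435), np.float64(0.02638576513860543)], np.float64(0.12123656272888184))
([np.float64(0.5118666597517931), np.float64(0.08802874777349917), np.float64(-3.214912575805247)], np.float64(0.17117851972579956))
([np.float64(0.5151546623432701), np.float64(0.08811053004813382), np.float64(-3.3842231151689544)], np.float64(0.07645010948181152))
```

View pics/s5.png

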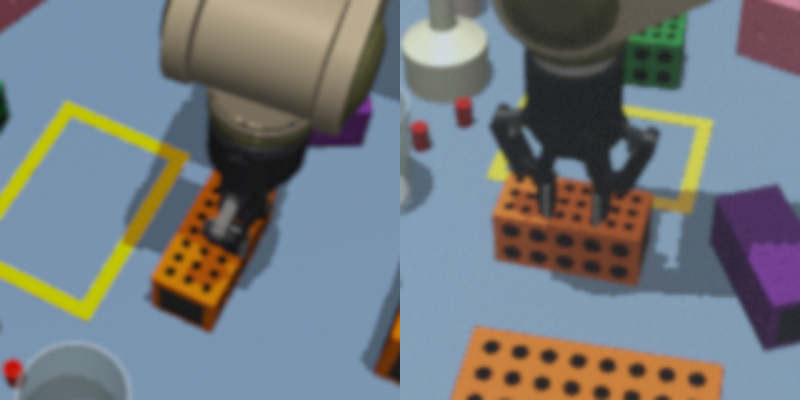

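Run:
```python
from h import *
s=env.observe();T=s["position"];R=np.array(s["tool_rot"])
for n in("scene","side"):
    p=env.get_image(n);print(n)
    for b in(0,.01,.02,.03): print(b,[proj(p,T+R@[0,o,-b]).round(1).tolist() for o in(-.02,.02)])
```

```text
scene
0 [[[370.0, 202.2]], [[362.2, 216.5]]]
0.01 [[[370.4, 200.0]], [[362.5, 214.4]]]
0.02 [[[370.7, 197.8]], [[362.8, 212.2]]]
0.03 [[[371.1, 195.5]], [[363.1, 210.1]]]
side
0 [[[338.3, 227.3]], [[320.3, 224.0]]]
0.01 [[[338.4, 224.1]], [[320.2, 220.8]]]
0.02 [[[338.4, 220.8]], [[320.2, 217.5]]]
0.03 [[[338.5, 217.5]], [[320.1, 214.2]]]
```

Run:
```python
from h import *
P=[env.get_image(n) for n in("scene","side")]
def show(T,w):
  R=np.array([[.087,.996,0],[.996,-.087,0],[0,0,-1]])
  for p in P: print([[proj(p,np.array(T)+R@[0,o,-b]).round(0).tolist()[0] for o in(-w,w)] for b in(0,.01,.02,.03)])
show([.5166,.1627,.0246],.009)
im=[p["color"] for p in P]
cv2.imwrite("pics/z.png",np.hstack([cv2.resize(im[0][170:230,335:395],(400,400),interpolation=cv2.INTER_CUBIC),cv2.resize(im[1][190:250,300:360],(400,400),interpolation=cv2.INTER_CUBIC)])[:,:,::-1])
```

```text
[[[388.0, 219.0], [384.0, 225.0]], [[388.0, 217.0], [385.0, 223.0]], [[389.0, 214.0], [385.0, 221.0]], [[389.0, 212.0], [386.0, 219.0]]]
[[[327.0, 248.0], [319.0, 246.0]], [[327.0, 244.0], [319.0, 243.0]], [[327.0, 241.0], [319.0, 240.0]], [[327.0, 238.0], [319.0, 236.0]]]
```

View pics/z.png

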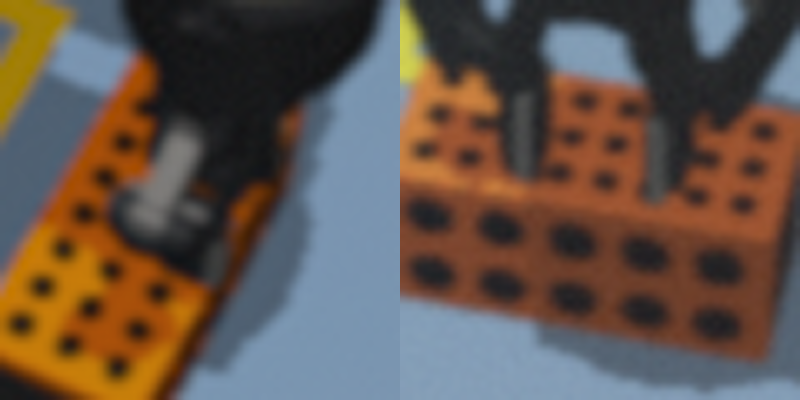

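The pictures put the fingertips about 2 cm above the reported TCP, grazing over the rack's top. I'll allow for that: back out and come in lower.

>>> {"op": "move_arm", "data": {
  "plan": [
    [0, 0, 0, 2, 0.3, -1, -0.2],
    [0, 0, 0, 4.6, 0.3, -1, -0.2],
    [0, 0, 0, 4.6, 0.3, 1.4, -0.2],
    [0, 0, 0, 4.6, 0.3, 1.4, -0.2],
    [0, 0, 0, 3.2, 0.3, 1.4, -0.2]
  ]
}}

```text
time_s: 5.45
position: [0.517, 0.1453, 0.0245]
tool_rot: [[0.085, 0.996, -0.001], [0.996, -0.085, 0.0], [0.0, -0.001, -1.0]]
ft_force: [0.7, -0.7, -0.0]
grip_width: 0.0339
gripper_force: 0.0
```

>>> {"op": "move_arm", "data": {
  "plan": [
    [0, 0, 0, -0.8, 0, 0, -0.2],
    [0, 0, 0, -1.2, 0, 0, -0.2],
    [0, 0, 0, -1.6, 0, 0, -0.2],
    [0, 0, 0, -1.9, 0, 0, -0.2]
  ]
}}

```text
time_s: 5.85
position: [0.5159, 0.1258, 0.025]
tool_rot: [[0.088, 0.996, 0.001], [0.996, -0.088, 0.001], [0.001, 0.001, -1.0]]
ft_force: [0.2, 3.3, 2.0]
grip_width: 0.0341
gripper_force: 1.5
```

```bash
python3 m.py .515 .085 pics/s6.png | cut -c1-200
```

```text
5.85 [0.51593131 0.12575892 0.02500429] [0.2 3.3 2. ] 0.034054214337357676
[1477, 2001]
([np.float64(0.5146464328921454), np.float64(0.07813909062527129), np.float64(0.057082042163406226), np.float64(0.01797749197437827)], np.float64(0.19421035051345825))
([np.float64(0.5129687674551022), np.float64(0.07777097674462224), np.float64(4.239092617320715)], np.float64(0.24431705474853516))
([np.float64(0.5144135266141631), np.float64(0.0839368388194773), np.float64(-2.940937450916438)], np.float64(0.14919137954711914))
```

View pics/s6.png

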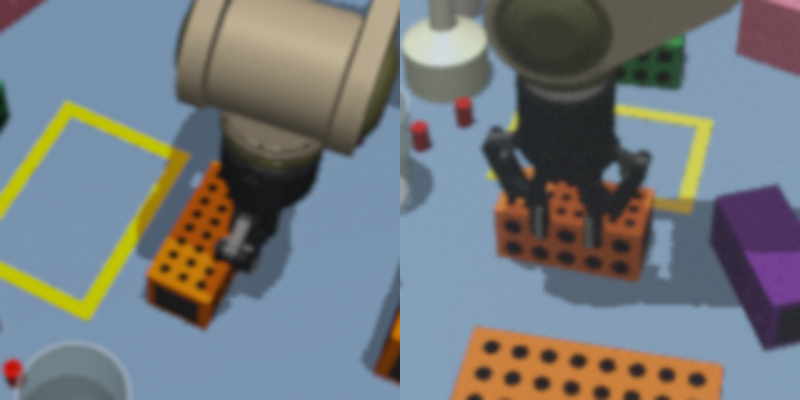

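Contact is made with a 3 N push. Now follow the arc.

>>> {"op": "move_arm", "data": {
  "plan": [
    [0, 0, 0, -0.7, 0, -0.6, -0.2],
    [0, 0, 0, -1.5, 0, -1.2, -0.2],
    [0, 0, 0, -2.4, 0, -1.7, -0.2],
    [0, 0, 0, -3.3, 0, -2.1, -0.2]
  ]
}}

```text
time_s: 6.35
position: [0.5126, 0.0922, 0.0461]
tool_rot: [[0.087, 0.996, 0.0], [0.996, -0.087, -0.0], [-0.0, 0.0, -1.0]]
ft_force: [-0.2, 0.1, -0.7]
grip_width: 0.0345
gripper_force: 0.2
```

```bash
python3 m.py .513 .065 pics/s7.png | cut -c1-200
```

```text
6.35 [0.51260689 0.0922473  0.04607238] [-0.2  0.1 -0.7] 0.03449178487527336
[2161, 1967]
([np.float64(0.5164170873864652), np.float64(0.06555572206819306), np.float64(-10.264644652742863), np.float64(0.03487332798486478)], np.float64(0.17295891046524048))
([np.float64(0.5076558409065427), np.float64(0.06501219788183953), np.float64(-11.832729660106406)], np.float64(0.18305957317352295))
([np.float64(0.5171146869361006), np.float64(0.051521621723407185), np.float64(-3.740287819031751)], np.float64(0.13173949718475342))
```

View pics/s7.png

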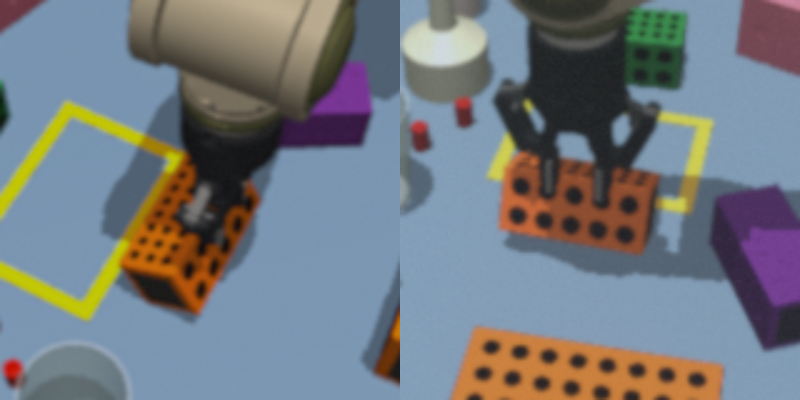

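The rack is tipped about 30–35°. I've used all 10 picture views, so I'll go on by numbers only.

>>> {"op": "move_arm", "data": {
  "plan": [
    [0, 0, 0, -0.9, 0, -0.3, -0.2],
    [0, 0, 0, -1.8, 0, -0.4, -0.2],
    [0, 0, 0, -2.6, 0, -0.4, -0.2],
    [0, 0, 0, -3.2, 0, -0.4, -0.2]
  ]
}}

```text
time_s: 6.85
position: [0.5096, 0.0604, 0.0492]
tool_rot: [[0.088, 0.996, -0.001], [0.996, -0.088, -0.0], [-0.0, -0.001, -1.0]]
ft_force: [-0.3, -0.0, -0.8]
grip_width: 0.0344
gripper_force: 0.0
```

```bash
cat > r.py <<'E'
from h import *
import sys
# pose fit incl. roll, from visible orange pixels (occluders: dark gripper ignored through hull)
x,y=map(float,sys.argv[1:3])
s=env.observe(); print(s["time_s"],s["position"].round(4),s["ft_force"].round(1))
P=[env.get_image(n) for n in("scene","side")]
pm=[(p,near(p,color(p,*OR),(x,y),.03,25)) for p in P]
print([int(m.sum()) for _,m in pm])
def c(v,full=False):
    e=[]
    b=box(v[0]/100,v[1]/100,v[2]/10,0,roll=v[3]*20); b[:,2]-=b[:,2].min()
    for p,m in pm:
        h=hullmask(p,b); e.append(1-np.minimum(h,m).sum()/np.maximum(h,m).sum())
    return e if full else sum(e)
for r0 in(0,20,45,70):
    v=np.array([x*100,y*100,-.07*10,r0/20]); S=np.vstack([v]+[v+np.eye(4)[i] for i in range(4)])
    r=minimize(c,v,method="Nelder-Mead",options=dict(initial_simplex=S,xatol=.01,fatol=1e-4,maxfev=250)).x
    print("x %.4f y %.4f yaw %.1f roll %.0f"%(r[0]/100,r[1]/100,np.degrees(r[2]/10),r[3]*20),np.round(c(r,True),3))
E
python3 r.py .512 .04
```

```text
6.85 [0.5096 0.0604 0.0492] [-0.3 -0.  -0.8]
[1753, 1863]
x 0.5110 y 0.0408 yaw -4.4 roll 33 [0.274 0.122]
x 0.5110 y 0.0408 yaw -4.3 roll 33 [0.274 0.121]
x 0.5111 y 0.0437 yaw -4.0 roll 56 [0.203 0.122]
x 0.5108 y 0.0436 yaw -4.3 roll 56 [0.204 0.121]
```

>>> {"op": "move_arm", "data": {
  "plan": [
    [0, 0, 0, -0.8, 0, 0, -0.2],
    [0, 0, 0, -1.5, 0, 0, -0.2],
    [0, 0, 0, -1.5, 0, -2, -0.2],
    [0, 0, 0, 0, 0, -4, -0.2],
    [0, 0, 0, 5.5, 0, -4, -0.2]
  ]
}}

```text
time_s: 7.45
position: [0.5161, 0.1088, 0.0918]
tool_rot: [[0.092, 0.996, 0.005], [0.996, -0.092, -0.001], [-0.0, 0.005, -1.0]]
ft_force: [1.1, -0.1, 0.4]
grip_width: 0.0342
gripper_force: 0.0
```

>>> {"op": "move_arm", "data": {
  "plan": [
    [0, 0, 0, 2, 0, 0, -0.2],
    [0, 0, 0, 4, 0, 0, -0.2],
    [0, 0, 0, 4, 0, 0, -0.2]
  ]
}}

```text
time_s: 7.75
position: [0.5176, 0.1525, 0.0893]
tool_rot: [[0.085, 0.996, 0.0], [0.996, -0.085, 0.0], [0.0, 0.0, -1.0]]
ft_force: [0.1, -0.7, 0.0]
grip_width: 0.0341
gripper_force: 0.0
```

```bash
python3 r.py .512 .02;  python3 m.py .512 .02 pics/s8.png
```

```text
7.75 [0.5176 0.1525 0.0893] [ 0.1 -0.7  0. ]
[1865, 1672]
x 0.5073 y 0.0206 yaw -3.8 roll -3 [0.054 0.228]
x 0.5071 y 0.0207 yaw -4.0 roll -3 [0.054 0.229]
x 0.5065 y 0.0206 yaw -4.0 roll 87 [0.054 0.228]
x 0.5076 y 0.0207 yaw -3.7 roll 87 [0.055 0.228]
7.85 [0.51759618 0.15052995 0.08925922] [ 0.6 -0.1 -0.4] 0.03426449163554291
[1863, 1780]
([np.float64(0.5041812857266114), np.float64(0.018388672552534874), np.float64(-2.727462168840441), np.float64(0.023929716561789275)], np.float64(0.11326649785041809))
([np.float64(0.5059199376083484), np.float64(0.020231833408069128), np.float64(-3.148873075339352)], np.float64(0.06789582967758179))
([np.float64(0.5078084256544229), np.float64(0.02469558923517379), np.float64(2.38681368836395)], np.float64(0.16368871927261353))
```

First quarter turn is done: rack flat at (0.507, 0.0205), yaw −4°. Repeating for the second.

```bash
cat > top.py <<'E'
from h import *
import sys
x,y,yaw=map(float,sys.argv[1:4]); p=env.get_image("scene")
b=box(x,y,np.radians(yaw),.03); q=proj(p,b[[1,3,7,5]])
H=cv2.getPerspectiveTransform(np.float32(q),np.float32([[0,0],[0,60],[130,60],[130,0]]))
g=cv2.warpPerspective(cv2.cvtColor(p["color"],cv2.COLOR_RGB2HSV)[:,:,2],H,(130,60))
for r in cv2.resize(g,(65,20),interpolation=cv2.INTER_AREA): print("".join("#+. "[min(3,int(v)//45)] for v in r))
E
python3 top.py .5065 .0205 -4
```

```text
...        ....        .....       ..+..     
      ..+++.      .+++++.     .++#++.     .++#++.     .+###+.    
      .+###+.     .+###++     .+####+.   .+#####+.    +#####+    
      ++###+.    .++###+.     .+###+.     .+###+.     .+###+.    
      .+++++.     .++++..      .+++..      .+++..      .+++.     
        ...         ...          .                               
                                                                 
                                                                 
                                                                 
         ..         ...         ....       .....       .....     
..    ..++++.     .+++++.     ..++++.     .++##+.     .+###++.   
..   .++####+.   .++####+.   ..+####+.    ++####+.    .+####+.   
..   .++####+.   .++####+.   .++####+.    .+###++     .+###++.   
..    .++##+..    .++#++..    ..++++..     .+++..      .+++..    
..     ......      .....        ....                             
..                                                               
..
```

>>> {"op": "move_arm", "data": {
  "plan": [
    [0, 0, 0, -4, -0.1, 0, -0.2],
    [0, 0, 0, -7.3, -0.2, 2, -0.2],
    [0, 0, 0, -7.3, -0.2, 6.4, -0.2],
    [0, 0, 0, -7.3, -0.2, 6.4, -0.2],
    [0, 0, 0, -7.3, -0.2, 6.4, -0.2]
  ]
}}

```text
time_s: 8.5
position: [0.5094, 0.0781, 0.0259]
tool_rot: [[0.088, 0.996, -0.001], [0.996, -0.088, 0.0], [0.0, -0.001, -1.0]]
ft_force: [0.5, 0.8, 0.2]
grip_width: 0.0341
gripper_force: 0.0
```

>>> {"op": "move_arm", "data": {
  "plan": [
    [0, 0, 0, -0.7, 0, 0, -0.2],
    [0, 0, 0, -1.2, 0, 0, -0.2],
    [0, 0, 0, -1.6, 0, 0, -0.2],
    [0, 0, 0, -1.9, 0, 0, -0.2]
  ]
}}

```text
time_s: 8.9
position: [0.5082, 0.0594, 0.0262]
tool_rot: [[0.087, 0.996, 0.002], [0.996, -0.087, 0.0], [0.001, 0.002, -1.0]]
ft_force: [0.6, 2.5, 2.0]
grip_width: 0.0345
gripper_force: 1.5
```

Ten medium holes are on top, and contact is made again. Running the same arc.

>>> {"op": "move_arm", "data": {
  "plan": [
    [0, 0, 0, -0.7, 0, -0.6, -0.2],
    [0, 0, 0, -1.5, 0, -1.2, -0.2],
    [0, 0, 0, -2.4, 0, -1.7, -0.2],
    [0, 0, 0, -3.3, 0, -2.1, -0.2]
  ]
}}

```text
time_s: 9.3
position: [0.5048, 0.0256, 0.0471]
tool_rot: [[0.087, 0.996, 0.0], [0.996, -0.087, -0.0], [-0.0, 0.0, -1.0]]
ft_force: [-0.6, 0.3, -0.0]
grip_width: 0.034
gripper_force: 0.2
```

```bash
python3 r.py .508 -.01
```

```text
9.3 [0.5048 0.0256 0.0471] [-0.6  0.3 -0. ]
[2049, 1825]
x 0.5077 y 0.0007 yaw -4.3 roll 24 [0.111 0.066]
x 0.5078 y 0.0007 yaw -4.2 roll 24 [0.111 0.065]
x 0.5086 y 0.0047 yaw -3.9 roll 60 [0.199 0.063]
x 0.5078 y 0.0006 yaw -4.1 roll 113 [0.111 0.066]
```

Tipping as before, with roll about 24–30°. Continuing over the top.

>>> {"op": "move_arm", "data": {
  "plan": [
    [0, 0, 0, -0.9, 0, -0.3, -0.2],
    [0, 0, 0, -1.8, 0, -0.4, -0.2],
    [0, 0, 0, -2.6, 0, -0.4, -0.2],
    [0, 0, 0, -3.2, 0, -0.4, -0.2]
  ]
}}

```text
time_s: 9.8
position: [0.5018, -0.0062, 0.0503]
tool_rot: [[0.088, 0.996, -0.0], [0.996, -0.088, -0.0], [-0.0, -0.0, -1.0]]
ft_force: [-0.9, 0.3, 0.1]
grip_width: 0.0341
gripper_force: 0.0
```

>>> {"op": "move_arm", "data": {
  "plan": [
    [0, 0, 0, -0.8, 0, 0, -0.2],
    [0, 0, 0, -1.5, 0, 0, -0.2],
    [0, 0, 0, -1.5, 0, -2, -0.2],
    [0, 0, 0, 0, 0, -4, -0.2],
    [0, 0, 0, 5.5, 0, -4, -0.2]
  ]
}}

```text
time_s: 10.3
position: [0.5083, 0.0421, 0.0926]
tool_rot: [[0.092, 0.996, 0.005], [0.996, -0.092, -0.001], [-0.001, 0.005, -1.0]]
ft_force: [-0.2, 0.4, -0.6]
grip_width: 0.0344
gripper_force: 0.0
```

>>> {"op": "move_arm", "data": {
  "plan": [
    [0, 0, 0, 4, 0, 0, -0.2],
    [0, 0, 0, 8, 0, -2, -0.2],
    [0, 0, 0, 10, 0, -2, -0.2],
    [0, 0, 0, 10, 0, -2, -0.2]
  ]
}}

```text
time_s: 10.7
position: [0.5151, 0.1461, 0.1106]
tool_rot: [[0.084, 0.996, 0.001], [0.996, -0.084, 0.0], [0.0, 0.001, -1.0]]
ft_force: [0.8, 0.1, 0.6]
grip_width: 0.0343
gripper_force: 0.0
```

```bash
python3 r.py .505 -.045;  python3 m.py .505 -.045 pics/s9.png; python3 top.py .503 -.047 -4
```

```text
10.7 [0.5151 0.1461 0.1106] [0.8 0.1 0.6]
[1830, 1431]
x 0.5014 y -0.0460 yaw -4.0 roll -6 [0.054 0.277]
x 0.5018 y -0.0460 yaw -4.0 roll -6 [0.054 0.277]
x 0.5016 y -0.0459 yaw -4.0 roll 84 [0.054 0.277]
x 0.5012 y -0.0459 yaw -4.2 roll 84 [0.054 0.277]
10.8 [0.51487896 0.14375936 0.1100947 ] [ 0.6 -0.3  0.1] 0.03404741535995638
[1828, 1424]
([np.float64(0.49704662105033465), np.float64(-0.04997540476904319), np.float64(-2.186037364751526), np.float64(0.021906175968793483)], np.float64(0.16622373461723328))
([np.float64(0.49984095880047064), np.float64(-0.046972177820236764), np.float64(-2.3843440283999535)], np.float64(0.08235478401184082))
([np.float64(0.5015021625601517), np.float64(-0.04363162119369501), np.float64(1.8227989352509253)], np.float64(0.2643800377845764))
                                                                 
                                                                 
                                                                 
                                                                 
                                                                 
         .....               ......             ...+++...        
      ..+++#+++..          .+++###++..         .++#####++.       
     .++########+.       ..+#########+.       .+#########+.      
    .++##########+.      .+###########+.     .+###########+.     
    .+###########++.    .+############+.     .+############+.    
    .+############+.    .+############+.     .+############+.    
    .+############+.    .+############+.     .+############+.    
    .+###########+.      .+##########++.     .++##########+.     
     .+#########+.        .+########++.       .++#######++.      
      ..+++##+++.          ..+++++++.           .+++++++..       
        .......               .....                ..
```

Three wide holes are on top. I'll clear the arm out of view and check the placing precisely.

>>> {"op": "move_arm", "data": {
  "plan": [
    [0, 0, 0, 0, 0, -5, -0.2],
    [0, 0, 0, 4, -3, -9, -0.2],
    [0, 0, 0, 8, -6, -13, -0.2],
    [0, 0, 0, 11, -9, -14, -0.2],
    [0, 0, 0, 14, -12, -14, -0.2]
  ]
}}

```text
time_s: 11.45
position: [0.4149, 0.2858, 0.2511]
tool_rot: [[0.09, 0.996, 0.004], [0.996, -0.09, 0.001], [0.002, 0.003, -1.0]]
ft_force: [0.2, 1.7, 0.5]
grip_width: 0.0342
gripper_force: 0.0
```

```bash
python3 m.py .502 -.046 pics/s10.png
python3 - <<'E'
from h import *
P=[env.get_image(n) for n in("scene","side")]
c=np.array([.508,-.052])
for p in P:   # bay edges, from yellow pixels of this view alone
    X=back(p,np.argwhere(color(p,*YE))[:,::-1],0)[:,:2]; X=X[np.hypot(*(X-c).T)<.15]; r=cv2.minAreaRect(np.float32(X*100)); print(len(X),r)
xy=(.505,-.187); pm=[(p,near(p,color(p,*GR),xy,.03,25)) for p in P]; print("green",[int(m.sum()) for _,m in pm],fit(pm,[*xy,0,.03]))
for p in P: print("funnel",[back(p,[d["pixel"]],0)[0] for d in env.tip_of("funnel",p)][:1])
E
```

```text
11.45 [0.41490765 0.2858059  0.25106182] [0.2 1.7 0.5] 0.03420117393746776
[1828, 1517]
([np.float64(0.5024544522540335), np.float64(-0.04707926239237148), np.float64(-2.185052325370177), np.float64(0.029485408173838216)], np.float64(0.1566409170627594))
([np.float64(0.500226808724191), np.float64(-0.04691554682362625), np.float64(-2.4986616151875918)], np.float64(0.08259326219558716))
([np.float64(0.5171816870015202), np.float64(-0.047960977396762174), np.float64(1.3928593468622996)], np.float64(0.21750670671463013))
1148 ((50.62165832519531, -5.208143711090088), (13.816189765930176, 19.814332962036133), 84.75349426269531)
578 ((50.817195892333984, -5.107412815093994), (13.504918098449707, 19.57295799255371), 84.81349182128906)
green [1836, 870] ([np.float64(0.5045427207176337), np.float64(-0.18647326254131202), np.float64(1.6811715168274033), np.float64(0.029728589348528053)], np.float64(0.2659754157066345))
funnel [array([ 0.6915419 , -0.13836025,  0.        ])]
funnel [array([ 0.67712052, -0.1372202 ,  0.        ])]
```

The rack is about 6 mm and 5 mm off the bay's centre and 1–2° off its yaw. I'll finish with a gentle low two-finger push, aligned with the bay, to square it.

>>> {"op": "move_arm", "data": {
  "plan": [
    [0, 0, 0, -5, 2.2, 0, 0.4],
    [0, 0, 0, -10, 4.4, 0, 0.4],
    [0, 0, 0, -15, 6.6, 2, 0.4],
    [0, 0, 0, -20, 8.8, 4, 0.4],
    [0, 0, 0, -24, 11.2, 8, 0.4]
  ]
}}

```text
time_s: 12.25
position: [0.4951, 0.0592, 0.1891]
tool_rot: [[0.091, 0.996, 0.002], [0.996, -0.091, -0.001], [-0.0, 0.002, -1.0]]
ft_force: [1.4, 0.8, 0.8]
grip_width: 0.06
gripper_force: 0.0
```

Run:
```python
from h import *
s=env.observe();print(s["position"],s["tool_rot"].round(4).tolist() if hasattr(s["tool_rot"],"round") else s["tool_rot"],s["grip_width"])
```

```text
[0.49507634 0.05916979 0.18905394] [[0.0906, 0.9959, 0.0025], [0.9959, -0.0906, -0.0006], [-0.0003, 0.0025, -1.0]] 0.059970539662598486
```

>>> {"op": "move_arm", "data": {
  "plan": [
    [0, 0, 0, -3, 0.6, 3, 0.4],
    [0, 0, 0, -3, 0.6, 6, 0.4],
    [0, 0, 0, -3, 0.6, 8, 0.4],
    [0, 0, 0, -3, 0.6, 8, 0.4]
  ]
}}

```text
time_s: 12.65
position: [0.4958, 0.0312, 0.1063]
tool_rot: [[0.09, 0.996, -0.006], [0.996, -0.09, 0.001], [0.0, -0.006, -1.0]]
ft_force: [1.0, 0.3, 0.7]
grip_width: 0.0598
gripper_force: 0.0
```

>>> {"op": "move_arm", "data": {
  "plan": [
    [0, 0, 0, -0.4, 0.9, 4, 0.4],
    [0, 0, 0, -0.4, 0.9, 8, 0.4],
    [0, 0, 0, -0.4, 0.9, 9, 0.4],
    [0, 0, 0, -0.4, 0.9, 9, 0.4]
  ]
}}

```text
time_s: 13.05
position: [0.5057, 0.0276, 0.0189]
tool_rot: [[0.088, 0.996, -0.002], [0.996, -0.088, 0.0], [0.0, -0.002, -1.0]]
ft_force: [0.2, -0.3, 0.8]
grip_width: 0.0597
gripper_force: 0.0
```

>>> {"op": "move_arm", "data": {
  "plan": [
    [0, 0, 0, -1.5, 0, 0, 0.4],
    [0, 0, 0, -2.3, 0, 0, 0.4],
    [0, 0, 0, -2.8, 0, 0, 0.4],
    [0, 0, 0, -3.1, 0, 0, 0.4],
    [0, 0, 0, -3.3, 0, 0, 0.4]
  ]
}}

```text
time_s: 13.55
position: [0.5033, -0.0049, 0.0196]
tool_rot: [[0.087, 0.996, 0.001], [0.996, -0.087, 0.0], [0.0, 0.001, -1.0]]
ft_force: [0.2, 3.1, 1.8]
grip_width: 0.0597
gripper_force: 1.4
```

>>> {"op": "move_arm", "data": {
  "plan": [
    [0, 0, 0, 0.8, 0, 0, 0.4],
    [0, 0, 0, 0.8, 0, 1.3, 0.4],
    [0, 0, 0, 0.8, 0, 1.3, 0.4],
    [0, 0, 0, 0, 0, 1.3, 0.4],
    [0, 0, 0, -0.2, 0, 1.3, 0.4]
  ]
}}

```text
time_s: 14.05
position: [0.5029, -0.0072, 0.0063]
tool_rot: [[0.087, 0.996, 0.0], [0.996, -0.087, 0.0], [0.0, 0.0, -1.0]]
ft_force: [0.8, 1.5, 0.5]
grip_width: 0.0595
gripper_force: 0.7
```

>>> {"op": "move_arm", "data": {
  "plan": [
    [0, 0, 0, -0.2, 0, 0, 0.4],
    [0, 0, 0, -0.4, 0, 0, 0.4],
    [0, 0, 0, -0.4, 0, 0, 0.4]
  ]
}}

```text
time_s: 14.35
position: [0.5025, -0.0111, 0.0062]
tool_rot: [[0.087, 0.996, 0.0], [0.996, -0.087, -0.0], [-0.0, 0.0, -1.0]]
ft_force: [-0.8, -1.4, -0.3]
grip_width: 0.0597
gripper_force: 0.0
```

>>> {"op": "move_arm", "data": {
  "plan": [
    [0, 0, 0, 1.5, 0, 0, 0.4],
    [0, 0, 0, 3, 0, -2, 0.4],
    [0, 0, 0, 5, 0, -6, 0.4],
    [0, 0, 0, 9, 0, -10, 0.4],
    [0, 0, 0, 13, 0, -14, 0.4]
  ]
}}

```text
time_s: 14.85
position: [0.5128, 0.1103, 0.1385]
tool_rot: [[0.088, 0.996, 0.0], [0.996, -0.088, -0.0], [-0.0, 0.0, -1.0]]
ft_force: [0.9, -0.8, -1.2]
grip_width: 0.0597
gripper_force: 0.0
```

>>> {"op": "move_arm", "data": {
  "plan": [
    [0, 0, 0, 4, -2, -2, 0.4],
    [0, 0, 0, 8, -5, -3, 0.4],
    [0, 0, 0, 12, -8, -4, 0.4],
    [0, 0, 0, 15, -11, -4, 0.4],
    [0, 0, 0, 15, -11, -4, 0.4]
  ]
}}

```text
time_s: 15.35
position: [0.4133, 0.2715, 0.1773]
tool_rot: [[0.082, 0.997, 0.0], [0.997, -0.082, 0.001], [0.001, 0.0, -1.0]]
ft_force: [0.3, 0.2, 0.7]
grip_width: 0.0597
gripper_force: 0.0
```

```bash
python3 r.py .502 -.05;  python3 m.py .502 -.05 pics/s11.png; python3 top.py .503 -.05 -5
```

```text
15.35 [0.4133 0.2715 0.1773] [0.3 0.2 0.7]
[1835, 1246]
x 0.5032 y -0.0532 yaw -3.8 roll -6 [0.058 0.362]
x 0.5038 y -0.0533 yaw -3.7 roll -6 [0.059 0.362]
x 0.5046 y -0.0512 yaw -0.1 roll 60 [0.101 0.355]
x 0.5030 y -0.0531 yaw -3.8 roll 84 [0.058 0.362]
15.45 [0.41607772 0.26887889 0.17690636] [1.1 0.1 0.5] 0.05943970359253077
[1829, 1235]
([np.float64(0.5024759103021601), np.float64(-0.052953005840134626), np.float64(-1.8478085585244934), np.float64(0.03228548577181176)], np.float64(0.2261168658733368))
([np.float64(0.4995789709706937), np.float64(-0.05419488558464097), np.float64(-2.277969020090817)], np.float64(0.08153265714645386))
([np.float64(0.5084052059326024), np.float64(-0.05938803810693602), np.float64(2.2418379200320606)], np.float64(0.34723830223083496))
                                                                 
                                                                 
                                                                 
                                                                 
       ....++...            ...+++..            ..+++++.
[... 299 characters left out ...]
+############+.     .+############+.    
    .+###########+.     .+############+.     .+###########+.     
     .+#########++.      .+##########+.       ++##########+.     
     ..+#######+..        .++######++.        ..++######++.      
       ..+++++..            ..++++..            ..+++++..        
                                                                 
                                                                 
                                                                 
                                                                 
                                                                 
                                               .          .     .
```

The hole row lies level in the view rectified at yaw −5°, so the rack is square with the bay and about 4 mm from its centre. Handing in.

```bash
python3 -c "
from rig import env
print(env.close_job())"
```

```text
the job is handed in; nothing more can be done
None
```

The orange rack was rolled two quarter turns and lies in the bay with its three wide holes up, about 4 mm off centre and within about 1° of square by my measurement. The green rack and funnel were not touched, and I handed the job in at about 15.5 s; no verdict came back.

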